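# Open the squat badge pot

### The arm

A 6-joint arm with a two-finger parallel gripper is mounted at the origin on the work surface. World frame = base frame: x ahead of the robot, y to its left, z up, the work surface at z = 0. Lengths are in m, angles in rad, forces in N, time in s.
With the tool pointing down it reaches from about 0.375 to 0.925 m from the base axis. Payload 5.7 kg.
Tool frame: the origin (TCP) lies midway between the tips of the shut fingers; the grasp point (between the pads) lies 19 mm behind it; z points along the fingers, y is the line along which they close (so a half turn about z gives the same grasp; the last joint's range is limited). The gripper opens to 88 mm and grips with 3 to 60 N. Pads are 20 mm wide; open, the fingers measure 115 mm over their backs; the gripper's body (75 mm by 178 mm) begins 61 mm behind the grasp point.
Start: joints at [1.095, 0.359, 1.51, -0, 1.272, -0.115], TCP at [0.212, 0.561, 0.196] pointing down, gripper open.
Joint ranges: [-2.97, 2.97], [-1.01, 2.36], [0.21, 2.38], [-0.96, 4.11], [0.2, 2.71], [-2.98, 2.98]. Speed limits (rad/s): [2.39, 2.39, 3.14, 3.14, 3.14, 3.14].

### API

Orientations are given as a 3x3 rotation matrix whose columns are the frame's x, y, z axes.
In Python, from bench import arm gives the robot as it stands.
- The arm moves only by the tool move_arm, never from a script. Its argument "motion" is one flat list of numbers, 7 for each row, row after row: the closure, from 0 (fully open) to 1 (shut), then the shift along the tool's x, y, z in mm, then the turn, a rotation vector about the tool's x, y, z in rad. A call has 1 to 20 rows; each row shifts and turns the commanded pose from where the row before left it, along the tool's axes as they then stand; what a row does not reach is not made up. A row lasts 1/12 s, in which the tool goes at most 41.7 mm and 7.16 degrees, less where a joint would pass 70% of its speed; a pose out of reach is approached as far as the arm can. A call is refused whole if a number of a shift passes 41.7 or a number of a turn 0.125, either way. A call with a gripper value outside its range is refused whole. The fingers move at their own pace and stop on an object; "force" is the grip in N (left out, the last holds). Time passes only in rows, so rows that do not move let the fingers close. It gives the time, the measured TCP pose, the force, the opening and the grip force at its end, in the units of the state.
- arm.get_obs(): the state, without advancing time (a new reading comes with each control period).
- arm.snapshot(name): name is "scene" or "top"; returns the picture (420x560x3 uint8, blue, green, red); there is no depth.
- arm.camera_params(name): a dict with "camera_matrix" (3x3 intrinsics, pixels), "k1" (the pictures are not rectified: a ray, as slopes to the right and down, at radius r is drawn at 1 + k1 r^2 times it, then the intrinsics apply), "view" (4x4, takes a point from world to camera coordinates). Camera axes: x right, y down, z forward; pixel columns grow to the right and rows downward; lengths in m; the calibration is good to about 2 mm. A picture is of the moment at which its call begins. camera_params takes no time and is no camera call.
- arm.job_done(): hands the job in; it is judged then, once.
The state is a dict: "time_s": time; "qpos": joint angles; "joint_vel": joint speeds; "joint_efforts": joint torques, N m; "tool_pos": TCP position; "ee_rot": TCP orientation; "ft_force": force on the tool from outside, world axes, zero at the start; "wrist_torque": the same for the moment, N m; "finger_gap": opening from 0.0 (shut) to 1.0 (fully open); "grasp_force": force on a finger pad.
Only numpy, scipy, OpenCV 4.12 (cv2) and the standard library are available. Lean on these libraries where they do the work, as an engineer would, in place of code of your own. Each camera call takes 0.05 s, during which the arm holds its last target. There are 200 camera calls.

### The job

Open the squat one of the two parts pots: turn its lid anticlockwise (seen from above) by its crossbar until the lugs come to the slots in the collar, lift it straight out, and set it down right way up, flat inside the plywood tray; lower it onto the tray, do not drop it. Leave the taller pot closed.

Things in the scene. Friction and masses are not known exactly. Their poses are not given: they have to be found in the camera images.
- lid_grip (a point): Squat pot's loose lid, 0.25 kg: grey disc 86 mm wide, 10 thick, two lugs 16 wide, tips 106 apart; on a post, a wooden crossbar 60 long, 16 thick, 30 tall, top 60 above the disc's underside. Point: on the axis, in the crossbar 14 below its top; 88 above the bench when shut. z up; x along the crossbar; lugs at +x and -x, under its ends. Turns easily; half a turn makes no difference.
- squat_pot: Dark steel pot 120 mm wide, 60 tall, fixed. Origin: centre of base, z up. Its pale collar (mouth 92 wide, 18 deep) covers the lugs but for two 60-degree slots at its +x and -x. Lid locked: lugs 50 to 80 degrees clockwise (from above) of the slots. Turned anticlockwise till the x axes are parallel (10 degrees, either way round), it lifts straight out; 12 degrees on is a stop. Slack 2 mm up, 3 sideways.
- lid_tray: Shallow plywood tray for the lid, fixed: 172 mm square, 14 tall; inside 160 square, floor 6 above the bench. Origin at the centre of its underside, x and y along its sides, z up. A lid standing in it has its grip point 52 mm above this origin.
- tall_lid_grip (a point): Lid of the other pot, to be left alone: the same lid on the same kind of pot, 120 mm wide but 110 mm tall. The point lies in its crossbar, 138 mm above the bench; the crossbar's top is 152 mm above the bench, so a lid carried across must pass over it.
There are look-alikes about, which are no part of the job. Leave any red look-alike of the part that bears lid_grip alone.

How it is judged:
By the outcome, as a careful person would: the job done as asked, in the order asked, and still so for the second after the job is handed in, with the robot touching nothing.
It also fails if it takes over 42 s, if anything falls off the work surface, if the arm or the gripper's body presses on something with over 40 N, if the wrist force passes 120 N, or if a joint passes its speed limit or range.

## Working session

There is one attempt and no reset: what is moved stays moved. The work goes in short steps, Python scripts to look and compute and a tool call to move; the robot and the scene stay as the last step left them, time stands still between calls to the robot, and variables do not carry over. Pictures are saved under pics/ and viewed, at most 10 in all, crops included, and the job is handed in when it is done.

Besides the shell and the picture viewer there is one more tool, called after ">>>" by a JSON object that holds its "name" and its "arguments". move_arm: Moves the arm, as the interface text tells. Its arguments: {"type":"object","properties":{"motion":{"type":"array","items":{"type":"number"}},"force":{"type":"number"}},"required":["motion"]}

```bash
mkdir -p pics; cat > h.py <<'E'
import numpy as np, cv2
from bench import arm
def cast(n,u,v,z):
    p=arm.camera_params(n);K=np.array(p["camera_matrix"]);V=np.array(p["view"]);k=p["k1"]
    d=np.array([(u-K[0,2])/K[0,0],(v-K[1,2])/K[1,1]]);s=d.copy()
    for _ in range(30): s=d/(1+k*(s@s))
    R=V[:3,:3];c=-R.T@V[:3,3];r=R.T@np.array([s[0],s[1],1])
    return (c+r*(z-c[2])/r[2])
def proj(n,P):
    p=arm.camera_params(n);K=np.array(p["camera_matrix"]);V=np.array(p["view"]);k=p["k1"]
    q=V[:3,:3]@np.array(P)+V[:3,3];s=q[:2]/q[2];s=s*(1+k*(s@s))
    return K[:2,:2]@s+K[:2,2]
E
python3 - <<'E'
from h import *
for n in("scene","top"):
    im=arm.snapshot(n);cv2.imwrite(f"pics/{n}0.png",im)
    p=arm.camera_params(n);V=np.array(p["view"]);print(n,-V[:3,:3].T@V[:3,3],p["k1"],np.array(p["camera_matrix"])[0,0])
print(arm.get_obs())
E
```

```text
scene [ 1.33202625 -0.23212255  0.77218615] 0.02712544891456156 533.2593106063609
top [0.35966623 0.01352988 1.11899612] -0.15952072805966583 500.2324541792362
{'time_s': 0.1, 'qpos': array([ 1.09490630e+00,  3.59417682e-01,  1.51129211e+00, -4.41473578e-06,
        1.27249208e+00, -1.15108738e-01]), 'joint_vel': array([-0.00149444,  0.0005435 , -0.0018047 ,  0.00113785, -0.00222063,
       -0.00067051]), 'joint_efforts': array([ 2.91927581e-04, -5.16359675e+01, -2.71407205e+01,  6.78349868e-02,
        2.77401495e-02, -5.65690709e-05]), 'tool_pos': array([0.2115199 , 0.56079137, 0.195715  ]), 'ee_rot': array([[-9.35621704e-01,  3.53003524e-01, -7.33478899e-04],
       [ 3.53004240e-01,  9.35620625e-01, -1.43234179e-03],
       [ 1.80636287e-04, -1.59905123e-03, -9.99998705e-01]]), 'ft_force': array([ 0.33969162, -0.25423384, -0.26839993]), 'wrist_torque': array([-0.02176491, -0.04270543, -0.02050029]), 'grasp_force': 0.0, 'finger_gap': 0.9936670145928064}
```

View pics/scene0.png

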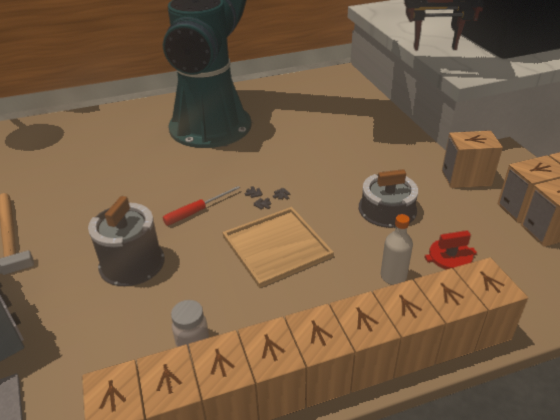

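View pics/top0.png

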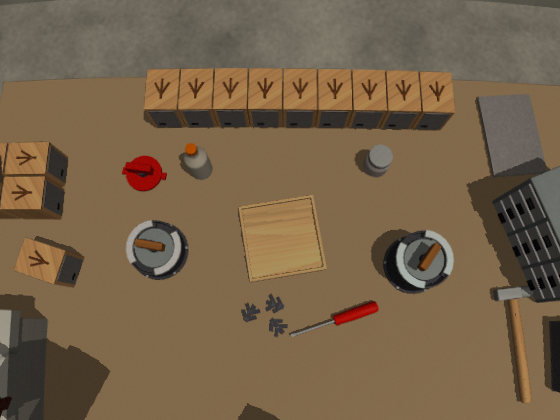

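Candidates: squat pot at top (157,250) / scene (390,197); tall pot at top (420,260) / scene (128,240); a red look-alike lid at top (144,173). The pot at top (157,250) fits, because it is visibly the low one in the scene view and has a grey lid. I'll confirm that in an enlarged crop.

```bash
python3 - <<'E'
from h import *
t=cv2.imread("pics/top0.png");s=cv2.imread("pics/scene0.png")
a=cv2.resize(t[210:290,117:197],None,fx=5,fy=5,interpolation=cv2.INTER_CUBIC)
b=cv2.resize(s[155:235,350:430],None,fx=5,fy=5,interpolation=cv2.INTER_CUBIC)
cv2.imwrite("pics/crop1.png",np.hstack([a,b]))
hsv=cv2.cvtColor(t,cv2.COLOR_BGR2HSV)
# tray
m=cv2.inRange(hsv,(8,70,130),(25,255,255));
def big(m,x0,y0,x1,y1):
    mm=np.zeros_like(m);mm[y0:y1,x0:x1]=m[y0:y1,x0:x1]
    return max(cv2.findContours(mm,cv2.RETR_EXTERNAL,cv2.CHAIN_APPROX_NONE)[0],key=cv2.contourArea)
c=big(m,225,185,340,290);r=cv2.minAreaRect(c);print("tray",r)
W=np.array([cast("top",u,v,.014) for u,v in cv2.boxPoints(r)]);print(W.mean(0),np.linalg.norm(W[0]-W[1]),np.linalg.norm(W[1]-W[2]))
d=W[1]-W[0];print(np.degrees(np.arctan2(d[1],d[0])))
# crossbar
m=cv2.inRange(hsv,(3,120,60),(18,255,255))
for name,box,z in(("squat",(130,225,175,270),.102),("tall",(405,235,450,285),.152)):
    c=big(m,*box);r=cv2.minAreaRect(c);print(name,r)
    W=np.array([cast("top",u,v,z) for u,v in cv2.boxPoints(r)]);e=[W[1]-W[0],W[2]-W[1]];e=max(e,key=np.linalg.norm)
    print(W.mean(0),[np.linalg.norm(W[1]-W[0]),np.linalg.norm(W[2]-W[1])],np.degrees(np.arctan2(e[1],e[0])))
# collar: pale
g=cv2.inRange(hsv,(0,0,130),(180,60,255))
u,v=np.meshgrid(range(120,195),range(212,288));pts=[(x,y) for x,y in zip(u.ravel(),v.ravel()) if g[y,x]]
P=np.array([cast("top",x,y,.06)[:2] for x,y in pts]);
(cx,cy),rad=cv2.minEnclosingCircle(P.astype(np.float32)*1000);print("collar",cx,cy,rad)
a=np.degrees(np.arctan2(P[:,1]-cy/1000,P[:,0]-cx/1000))%360;R=np.hypot(P[:,1]-cy/1000,P[:,0]-cx/1000)
h=np.histogram(a[R>.046],bins=36,range=(0,360))[0];print(h)
E
```

```text
tray ((286.7810974121094, 238.66964721679688), (97.21284484863281, 92.24951934814453), 86.72950744628906)
[0.54263222 0.00438686 0.014     ] 0.21100686273533206 0.22121826114438592
-86.1218447755338
squat ((149.5056610107422, 244.4698028564453), (30.161890029907227, 8.108695983886719), 10.619654655456543)
[0.5109983  0.29020831 0.102     ] [np.float64(0.016975744504482856), np.float64(0.06471440720322993)] -99.64748862536443
tall ((430.26922607421875, 255.8461456298828), (7.488452434539795, 28.84440803527832), 33.69007110595703)
[ 0.48553755 -0.27796385  0.152     ] [np.float64(0.05900237308051344), np.float64(0.0148839735800663)] -35.98160406283097
collar 512.9791259765625 294.3537292480469 60.52048873901367
[ 9 25 25 25 27 26 27 28 30 23 27 27 22  0  0  0  0  0  8 28 26 28 26 29
 27 26 31 25 25 25 16  0  0  0  0  0]
```

View pics/crop1.png

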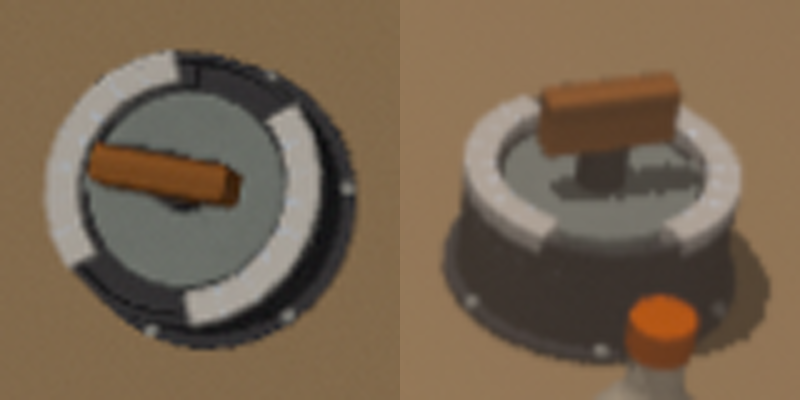

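The crop confirms the low pot with a grey lid. Its collar slots are at about 157°/337° in world axes and the bar is about 77° clockwise of them, so it is locked. Next I'll refine the tray pose, the bar and the obstacle heights.

```bash
cat >> h.py <<'E'
def ray(n,u,v):
    a=cast(n,u,v,0);b=cast(n,u,v,.3);return a,(b-a)/np.linalg.norm(b-a)
def tri(p,q):
    a,d=ray("top",*p);b,e=ray("scene",*q)
    s=np.linalg.lstsq(np.c_[d,-e],b-a,rcond=None)[0];x,y=a+s[0]*d,b+s[1]*e;return (x+y)/2,np.linalg.norm(x-y)
E
python3 - <<'E'
from h import *
t=cv2.imread("pics/top0.png");hsv=cv2.cvtColor(t,cv2.COLOR_BGR2HSV)
w=t[190:290,230:335];th,m=cv2.threshold(w[:,:,2],0,255,cv2.THRESH_OTSU)
m=cv2.morphologyEx(m,cv2.MORPH_OPEN,np.ones((3,3)))
c=max(cv2.findContours(m,cv2.RETR_EXTERNAL,cv2.CHAIN_APPROX_NONE)[0],key=cv2.contourArea)+[230,190]
q=np.array([cast("top",x,y,.014)[:2] for x,y in c[:,0]],np.float32)*1000
print("tray",th,cv2.minAreaRect(q))
for f in(150,170,190):
  m=cv2.inRange(hsv,(3,120,60),(18,255,255))&cv2.inRange(hsv[:,:,2],f-50,255);mm=np.zeros_like(m);mm[225:270,130:175]=m[225:270,130:175]
  c=cv2.findContours(mm,cv2.RETR_EXTERNAL,cv2.CHAIN_APPROX_NONE)[0]
  if c:
    c=max(c,key=cv2.contourArea);q=np.array([cast("top",x,y,.102)[:2] for x,y in c[:,0]],np.float32)*1000
    print(f-50,len(c),cv2.minAreaRect(q))
print("cap",tri((191,149),(402,221)));print("box",tri((23,241),(447,138)))
E
```

```text
tray 146.0 ((540.5095825195312, 19.149200439453125), (161.07859802246094, 163.80795288085938), 10.208632469177246)
100 62 ((512.1612548828125, 293.63055419921875), (57.65721130371094, 13.414579391479492), 81.59705352783203)
120 53 ((514.603515625, 293.1461181640625), (54.754154205322266, 6.144829273223877), 79.78485107421875)
cap (array([0.70510437, 0.20483474, 0.14352416]), np.float64(3.735392941169312e-05))
box (array([0.48770676, 0.48946955, 0.15635574]), np.float64(0.09883136323397784))
```

>>> {"name": "move_arm", "arguments": {"motion": [0,-31.3,-12,0,0,0,0,0,-31.3,-12,0,0,0,0,0,-31.3,-12,0,0,0,0,0,-31.3,-12,0,0,0,0,0,-31.3,-12,0,0,0,0,0,-31.3,-12,0,0,0,0,0,-31.3,-12,0,0,0,0,0,-31.3,-12,0,0,0,0,0,-31.3,-12,0,0,0,0,0,-31.3,-12,0,0,0,0,0,-31.3,-12,0,0,0,0,0,-31.3,-12,0,0,0,0], "force": 25}}

```text
time_s: 1.1
tool_pos: [0.5131, 0.2926, 0.1961]
ee_rot: [[-0.936, 0.353, -0.001], [0.353, 0.936, -0.0], [0.001, -0.001, -1.0]]
ft_force: [1.0, -0.0, -0.7]
finger_gap: 1.001
grasp_force: 0.0
```

>>> {"name": "move_arm", "arguments": {"motion": [0,0,0,5,0,0,0.12,0,0,0,5,0,0,0.12,0,0,0,5,0,0,0.12,0,0,0,5,0,0,0.12,0,0,0,5,0,0,0.12,0,0,0,5,0,0,0.12,0,0,0,5,0,0,0.12,0,0,0,5,0,0,0.12,0,0,0,5,0,0,0.12,0,0,0,5,0,0,0.12,0,0,0,5,0,0,0.12,0,0,0,0,0,0,0.05,0,0,0,0,0,0,0,0,0,0,0,0,0,0]}}

```text
time_s: 2.27
tool_pos: [0.5122, 0.2939, 0.1411]
ee_rot: [[0.157, 0.988, -0.001], [0.988, -0.157, -0.0], [-0.0, -0.001, -1.0]]
ft_force: [0.1, 0.8, -0.1]
finger_gap: 1.0
grasp_force: 0.0
```

```bash
python3 - <<'E'
from h import *
cv2.imwrite("pics/s1.png",arm.snapshot("scene"))
o=arm.get_obs();print(o["time_s"],o["tool_pos"],o["ee_rot"].round(4),o["qpos"],o["ft_force"])
R=o["ee_rot"];print(np.degrees(np.arctan2(R[1,0],R[0,0])));print("to go mm",R.T@(np.array([.5125,.2935,.069])-o["tool_pos"])*1000)
E
```

```text
2.3167 [0.5123012  0.29396743 0.14130727] [[ 1.574e-01  9.875e-01 -3.000e-04]
 [ 9.875e-01 -1.574e-01 -2.000e-04]
 [-2.000e-04 -3.000e-04 -1.000e+00]] [ 4.04069171e-01  3.99514877e-01  1.59520289e+00 -6.46925096e-05
  1.14723130e+00  5.62146818e-01] [-0.35622364 -0.30097387  0.00185393]
80.94434392789746
to go mm [-0.41297406  0.28942783 72.30729463]
```

>>> {"name": "move_arm", "arguments": {"motion": [0,0,0,15,0,0,0,0,0,0,20,0,0,0,0,0,0,20,0,0,0,0,0,0,12,0,0,0,0,0,0,5,0,0,0,0,0,0,0,0,0,0]}}

```text
time_s: 2.82
tool_pos: [0.5115, 0.2936, 0.0683]
ee_rot: [[0.158, 0.987, -0.002], [0.987, -0.158, -0.001], [-0.001, -0.002, -1.0]]
ft_force: [0.7, 0.5, 0.5]
finger_gap: 0.998
grasp_force: 0.0
```

```bash
python3 - <<'E'
from h import *
s=arm.snapshot("scene")[120:240,320:460];t=arm.snapshot("top")[195:315,90:230]
cv2.imwrite("pics/c2.png",np.hstack([cv2.resize(x,(400,343),interpolation=cv2.INTER_CUBIC) for x in(s,t)]))
o=arm.get_obs();print(o["time_s"],o["tool_pos"],o["ft_force"])
E
```

```text
2.9167 [0.51284806 0.2942318  0.06999899] [-0.82537606  0.23539305  0.40354099]
```

View pics/c2.png

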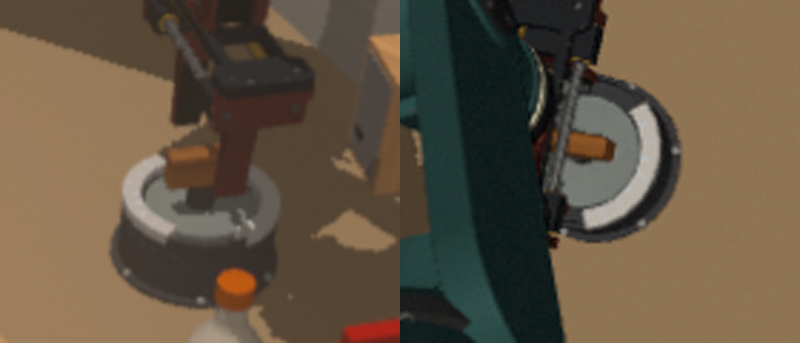

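```bash
python3 - <<'E'
from h import *
o=arm.get_obs();p=o["tool_pos"];R=o["ee_rot"]
f=lambda q,:((q-np.array([320,120]))*400/140).round()
for s in(1,-1):
  for dx in(-.01,.01): print(s,dx,f(proj("scene",p+R@np.array([dx,s*.044,0]))))
print("bar",f(proj("scene",[.5125,.2935,.102])), f(proj("scene",[.5125+.005,.2935+.03,.102])),f(proj("scene",[.5125-.005,.2935-.03,.102])))
E
```

```text
1 -0.01 [209. 219.]
1 0.01 [234. 216.]
-1 -0.01 [171. 153.]
-1 0.01 [196. 150.]
bar [206. 150.] [244. 145.] [167. 154.]
```

Projection agrees with the fingers straddling the bar. I'll close now.

>>> {"name": "move_arm", "arguments": {"motion": [1,0,0,0,0,0,0,1,0,0,0,0,0,0,1,0,0,0,0,0,0,1,0,0,0,0,0,0,1,0,0,0,0,0,0,1,0,0,0,0,0,0,1,0,0,0,0,0,0,1,0,0,0,0,0,0], "force": 25}}

```text
time_s: 3.58
tool_pos: [0.5124, 0.294, 0.0695]
ee_rot: [[0.159, 0.987, 0.0], [0.987, -0.159, -0.0], [-0.0, 0.0, -1.0]]
ft_force: [-0.4, -1.4, 0.0]
finger_gap: 0.434
grasp_force: 0.0
```

>>> {"name": "move_arm", "arguments": {"motion": [1,0,0,0,0,0,0,1,0,0,0,0,0,0,1,0,0,0,0,0,0,1,0,0,0,0,0,0,1,0,0,0,0,0,0,1,0,0,0,0,0,0]}}

```text
time_s: 4.08
tool_pos: [0.5123, 0.294, 0.0694]
ee_rot: [[0.159, 0.987, -0.0], [0.987, -0.159, -0.0], [-0.0, -0.0, -1.0]]
ft_force: [-0.1, -0.5, -0.8]
finger_gap: 0.176
grasp_force: 25.0
```

>>> {"name": "move_arm", "arguments": {"motion": [1,0,0,0,0,0,-0.06,1,0,0,0,0,0,-0.06,1,0,0,0,0,0,-0.06,1,0,0,0,0,0,-0.06,1,0,0,0,0,0,-0.06,1,0,0,0,0,0,-0.06,1,0,0,0,0,0,-0.06,1,0,0,0,0,0,-0.06,1,0,0,0,0,0,-0.06,1,0,0,0,0,0,-0.06]}}

```text
time_s: 4.92
tool_pos: [0.5123, 0.2939, 0.0693]
ee_rot: [[-0.429, 0.903, -0.0], [0.903, 0.429, -0.0], [-0.0, -0.0, -1.0]]
ft_force: [0.1, -0.3, -0.6]
finger_gap: 0.179
grasp_force: 25.0
```

```bash
python3 - <<'E'
from h import *
o=arm.get_obs();print(o["time_s"],o["tool_pos"],o["ft_force"],o["wrist_torque"],o["finger_gap"],np.degrees(np.arctan2(*o["ee_rot"][[1,0],0])))
E
```

```text
4.9167 [0.51231957 0.29394422 0.06934236] [ 0.08080331 -0.32829902 -0.62388678] [-0.0321289   0.01082888 -0.08268572] 0.1790775144436624 115.37846153756048
```

41.5° still to go, which is 0.72 rad.

>>> {"name": "move_arm", "arguments": {"motion": [1,0,0,0,0,0,-0.06,1,0,0,0,0,0,-0.06,1,0,0,0,0,0,-0.06,1,0,0,0,0,0,-0.06,1,0,0,0,0,0,-0.06,1,0,0,0,0,0,-0.06,1,0,0,0,0,0,-0.06,1,0,0,0,0,0,-0.06,1,0,0,0,0,0,-0.06,1,0,0,0,0,0,-0.06,1,0,0,0,0,0,-0.06,1,0,0,0,0,0,-0.06,1,0,0,0,0,0,0,1,0,0,0,0,0,0]}}

```text
time_s: 6.08
tool_pos: [0.5123, 0.294, 0.0694]
ee_rot: [[-0.916, 0.401, -0.0], [0.401, 0.916, -0.0], [0.0, -0.0, -1.0]]
ft_force: [-0.8, -0.2, -0.9]
finger_gap: 0.182
grasp_force: 25.0
```

```bash
python3 - <<'E'
from h import *
s=arm.snapshot("scene")[120:240,320:460];t=arm.snapshot("top")[195:315,90:230]
cv2.imwrite("pics/c3.png",np.hstack([cv2.resize(x,(400,343),interpolation=cv2.INTER_CUBIC) for x in(s,t)]))
o=arm.get_obs();print(o["time_s"],o["tool_pos"],o["ft_force"],o["wrist_torque"],o["finger_gap"],np.degrees(np.arctan2(*o["ee_rot"][[1,0],0])))
E
```

```text
6.1833 [0.51232033 0.29395337 0.06934869] [-0.44939454  0.01365125 -1.89930206] [ 0.06519792 -0.02215295 -0.01510734] 0.18077085496727033 156.37088151217586
```

View pics/c3.png

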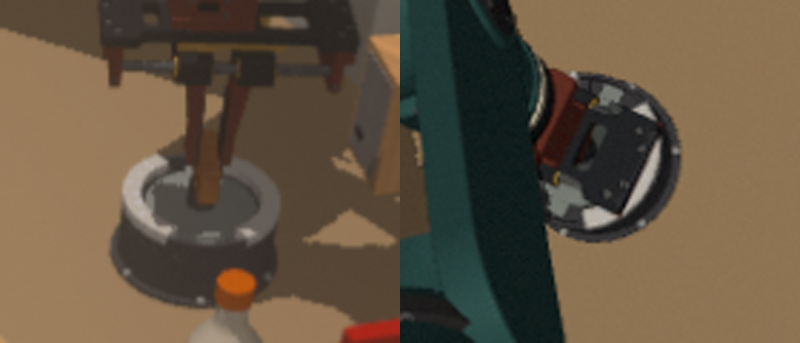

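The bar is turned (crop (205,170)) and its end points towards the front collar slot at about (185,230). I'll lift gently.

>>> {"name": "move_arm", "arguments": {"motion": [1,0,0,-2,0,0,0,1,0,0,-2,0,0,0,1,0,0,-2,0,0,0,1,0,0,0,0,0,0]}}

```text
time_s: 6.52
tool_pos: [0.5126, 0.2941, 0.0759]
ee_rot: [[-0.917, 0.4, 0.001], [0.4, 0.917, 0.0], [-0.0, 0.0, -1.0]]
ft_force: [-0.5, 0.3, -2.9]
finger_gap: 0.177
grasp_force: 25.0
```

>>> {"name": "move_arm", "arguments": {"motion": [1,0,0,-4,0,0,0,1,0,0,-6,0,0,0,1,0,0,-8,0,0,0,1,0,0,-10,0,0,0,1,0,0,-12,0,0,0,1,0,0,-15,0,0,0,1,0,0,-15,0,0,0,1,0,0,-15,0,0,0,1,0,0,-8,0,0,0,1,0,0,0,0,0,0]}}

```text
time_s: 7.35
tool_pos: [0.514, 0.2947, 0.1713]
ee_rot: [[-0.917, 0.399, 0.004], [0.399, 0.917, 0.002], [-0.003, 0.003, -1.0]]
ft_force: [0.1, 0.1, -3.1]
finger_gap: 0.177
grasp_force: 25.0
```

```bash
python3 - <<'E'
from h import *
s=arm.snapshot("scene");cv2.imwrite("pics/s4.png",s)
t=cv2.imread("pics/top0.png");cv2.rectangle(t,(0,0),(1,1),0)
for c in[(a,b) for a in(-.086,.086) for b in(-.086,.086)]:
  th=np.radians(10.2);x=.5405+c[0]*np.cos(th)-c[1]*np.sin(th);y=.0191+c[0]*np.sin(th)+c[1]*np.cos(th)
  u,v=proj("top",[x,y,.014]);cv2.circle(t,(int(round(u)),int(round(v))),2,(255,0,0),-1)
  u,v=proj("scene",[x,y,.014]);cv2.circle(s,(int(round(u)),int(round(v))),2,(255,0,0),-1)
cv2.imwrite("pics/c4.png",np.hstack([s[60:320,180:460],t[140:400,180:460]]))
o=arm.get_obs();p=o["tool_pos"];R=o["ee_rot"];print(o["time_s"],p,o["ft_force"],o["finger_gap"])
print("to go",R.T@(np.array([.5405,.0191,.033])-p)*1000)
E
```

```text
7.4 [0.51324925 0.2943686  0.1698499 ] [-0.25326986  0.33711477 -2.43809353] 0.17970581205675842
to go [-134.65367152 -241.74509752  136.64185607]
```

View pics/c4.png

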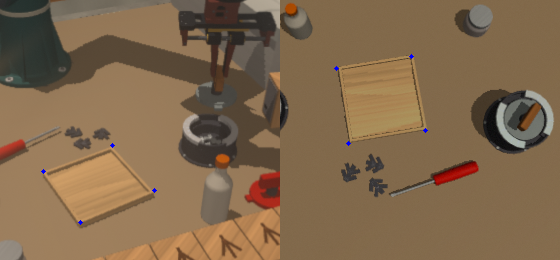

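The lid hangs free at crop (215,95), the squat pot is open, and the projected corners sit on the tray's corners. I'll carry it over.

>>> {"name": "move_arm", "arguments": {"motion": [1,-5.6,-10,0,0,0,0,1,-11.2,-20.1,0,0,0,0,1,-11.2,-20.1,0,0,0,0,1,-11.2,-20.1,0,0,0,0,1,-11.2,-20.1,0,0,0,0,1,-11.2,-20.1,0,0,0,0,1,-11.2,-20.1,0,0,0,0,1,-11.2,-20.1,0,0,0,0,1,-11.2,-20.1,0,0,0,0,1,-11.2,-20.1,0,0,0,0,1,-11.2,-20.1,0,0,0,0,1,-11.2,-20.1,0,0,0,0,1,-5.6,-10,0,0,0,0,1,0,0,0,0,0,0]}}

```text
time_s: 8.57
tool_pos: [0.5388, 0.0167, 0.1676]
ee_rot: [[-0.916, 0.402, -0.002], [0.402, 0.916, -0.001], [0.001, -0.001, -1.0]]
ft_force: [0.5, 0.1, -3.2]
finger_gap: 0.175
grasp_force: 25.0
```

>>> {"name": "move_arm", "arguments": {"motion": [1,0,0,8,0,0,0,1,0,0,14,0,0,0,1,0,0,18,0,0,0,1,0,0,18,0,0,0,1,0,0,18,0,0,0,1,0,0,18,0,0,0,1,0,0,14,0,0,0,1,0,0,10,0,0,0,1,0,0,5,0,0,0,1,0,0,3,0,0,0,1,0,0,0,0,0,0,1,0,0,0,0,0,0]}}

```text
time_s: 9.57
tool_pos: [0.5398, 0.0195, 0.0429]
ee_rot: [[-0.917, 0.399, 0.001], [0.399, 0.917, -0.0], [-0.001, 0.0, -1.0]]
ft_force: [-0.8, 0.2, -2.7]
finger_gap: 0.179
grasp_force: 25.0
```

```bash
python3 - <<'E'
from h import *
s=arm.snapshot("scene");t=arm.snapshot("top")
cv2.imwrite("pics/c5.png",np.hstack([cv2.resize(x,(400,343)) for x in(s[150:310,190:377],t[150:310,190:377])]))
o=arm.get_obs();print(o["time_s"],o["tool_pos"],o["ft_force"],o["finger_gap"],o["ee_rot"][2].round(4))
E
```

```text
9.6667 [0.54004626 0.01928216 0.0431984 ] [-0.01997908 -0.77562078 -2.17287326] 0.18084451152556202 [-1.4e-03  4.0e-04 -1.0e+00]
```

View pics/c5.png

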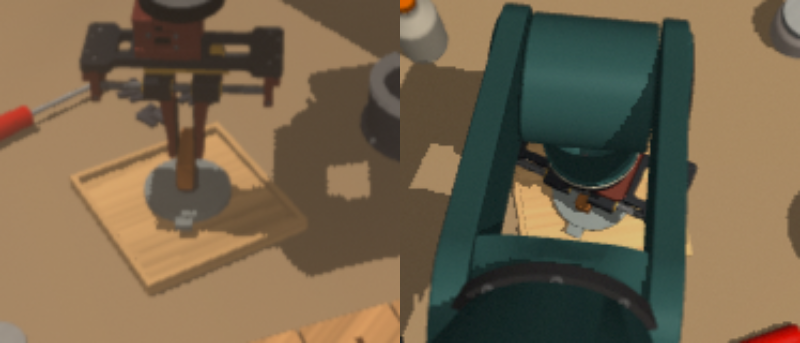

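The lid at (187,190) is level over the tray and about 10 mm up. I'll lower it slowly until it touches.

>>> {"name": "move_arm", "arguments": {"motion": [1,0,0,2,0,0,0,1,0,0,2,0,0,0,1,0,0,2,0,0,0,1,0,0,1,0,0,0,1,0,0,1,0,0,0,1,0,0,0,0,0,0,1,0,0,0,0,0,0]}}

```text
time_s: 10.25
tool_pos: [0.5392, 0.0193, 0.0344]
ee_rot: [[-0.917, 0.399, -0.0], [0.399, 0.917, -0.0], [0.0, -0.0, -1.0]]
ft_force: [-0.2, -0.1, -1.9]
finger_gap: 0.176
grasp_force: 25.0
```

>>> {"name": "move_arm", "arguments": {"motion": [1,0,0,1,0,0,0,1,0,0,0.5,0,0,0,1,0,0,0,0,0,0,1,0,0,0,0,0,0]}}

```text
time_s: 10.58
tool_pos: [0.5395, 0.0193, 0.0333]
ee_rot: [[-0.917, 0.399, 0.0], [0.399, 0.917, -0.0], [-0.0, -0.0, -1.0]]
ft_force: [-1.0, -0.0, 3.7]
finger_gap: 0.176
grasp_force: 25.0
```

Contact, so I'll release and then retreat upward.

>>> {"name": "move_arm", "arguments": {"motion": [0.5,0,0,0,0,0,0,0.5,0,0,0,0,0,0,0.5,0,0,0,0,0,0,0.5,0,0,0,0,0,0,0.5,0,0,0,0,0,0,0.5,0,0,0,0,0,0,0.5,0,0,0,0,0,0,0.5,0,0,0,0,0,0]}}

```text
time_s: 11.25
tool_pos: [0.5393, 0.0193, 0.0329]
ee_rot: [[-0.917, 0.399, -0.0], [0.399, 0.917, -0.0], [0.0, -0.0, -1.0]]
ft_force: [-0.7, -0.5, -0.2]
finger_gap: 0.499
grasp_force: 0.0
```

>>> {"name": "move_arm", "arguments": {"motion": [0.5,0,0,-5,0,0,0,0.5,0,0,-10,0,0,0,0.5,0,0,-20,0,0,0,0.5,0,0,-25,0,0,0,0.5,0,0,-30,0,0,0,0.5,0,0,-30,0,0,0,0.5,0,0,-30,0,0,0,0.5,0,0,-20,0,0,0,0.5,0,0,0,0,0,0,0.5,0,0,0,0,0,0]}}

```text
time_s: 12.08
tool_pos: [0.5403, 0.0192, 0.2049]
ee_rot: [[-0.917, 0.399, 0.004], [0.399, 0.917, -0.0], [-0.004, 0.001, -1.0]]
ft_force: [-1.0, -0.7, -0.5]
finger_gap: 0.502
grasp_force: 0.0
```

```bash
python3 - <<'E'
from h import *
s=arm.snapshot("scene");cv2.imwrite("pics/c6.png",s)
o=arm.get_obs();print(o["time_s"],o["tool_pos"],o["ft_force"],o["finger_gap"])
E
```

```text
12.1333 [0.53914764 0.01932025 0.2033158 ] [-0.26765578  1.03509662 -0.61216325] 0.5000078483203826
```

View pics/c6.png

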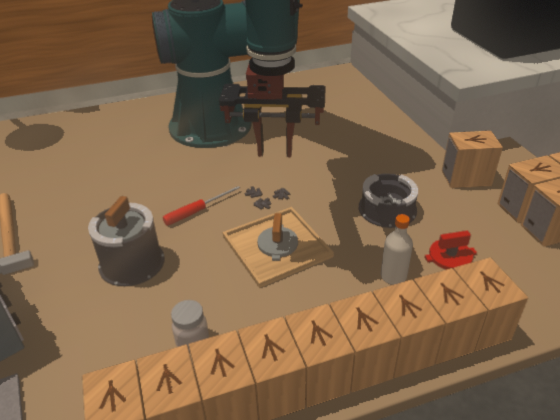

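The lid lies flat in the tray at (277,240), the squat pot at (390,197) is open, the tall pot is untouched, and the gripper is clear. I'll hand it in.

```bash
python3 -c "
from bench import arm
print(arm.job_done())"
```

```text
the job is handed in; nothing more can be done
None
```

The squat pot is open and its lid stands right way up, flat inside the plywood tray; the tall pot was left closed, and the job was handed in at about 12 s (no verdict was returned).

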